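Seat a pipe in the V-blocks against the stop and clamp it

TASK

Lift the grey pipe off its wooden rest and lower it gently into both V-blocks, clear of the brass stop, then slide it along the grooves until it presses lightly on the stop, without shifting the stop. Let go, swing the red-handled clamp over and press it down until it holds the pipe firmly, arm about level. Force nothing, and leave the tape measure and the bottles where they stand.

Things in the scene. Friction and masses are not known exactly. Their poses are not given: they have to be found in the camera images.
- pipe_mid (a point): Centre of the grey pipe, 32 mm diameter, 150 mm long, about 0.11 kg; its z axis runs along the pipe. Starts lying level in the wooden rest, centre 46 mm above the table; the rest's supports and dowels (tops at 54 mm) stand 47 to 65 mm either side of the rest's middle (pipe up to 4 mm off it), the middle is free to grasp from above, across the pipe.
- v_base: Fixed steel plate, 10 mm thick, with two dark V-blocks. Origin on the table midway between them; y along the grooves to the stop, z up, clamp stand on the +x side. Blocks at y = -55 and +55 mm, each 26 mm along y, 64 mm across, 52 mm high; between them (y -42 to 42) only the plate. 90 degree grooves, 44 mm wide at the top, bottom line at x = 0, z = 30 mm.
- v_seat (a point): Point in the v_base frame at x = 0, y = 0, z = 52.6 mm, same axes: the centre line of a seated pipe runs through it along y. The pipe may never bear on the V-blocks or the stop with more than 30 N. Only friction holds the stop: about 14 N shifts it, so push with less than 10 N.
- stop_post (a point): Middle of the top edge (64 mm high) of the blue post that carries the stop, at y = 122 mm in the v_base frame, 18 mm along y; a thumbscrew rises to 81 mm. A rod through it holds a brass disc, 28 mm across, at the height of the seated pipe. The disc's face stands at y = 70 to 90 mm, different each time and not measured: find it by touch.
- clamp_arm (a joint): Angle of the clamp arm, rad: 0 = level over the pipe, 1.57 = upright, grows as it opens, range -0.07 to 1.95; starts at 1.6 to 1.8, leaning away from the grooves. Stiff hinge: stays where left, about 6 N at the handle moves it. A sprung foot (4 N/mm) 65 mm from the hinge meets a seated pipe at about 0.05; at 0 it presses with 12 N, taking about 11 N at the handle; it may never exceed 30 N.
- clamp_handle (a point): Centre of the clamp's red handle bar, 16 mm thick, 56 mm long, parallel to the hinge and so to the grooves, at the free end of the arm, 135 mm from the hinge. The arm itself is 16 mm wide, 10 mm thick. Closed, the handle is 84 mm above the table.
- clamp_hinge (a point): Centre of the clamp hinge on its blue stand, at x = +65, y = -54 mm in the frame of v_base, 84 mm above the table; its axis is parallel to the grooves. The stand is 34 mm across the hinge and 40 mm along it, and its cheeks reach 94 mm above the table.
- tape_measure: Yellow tape measure, 43x73x62 mm, bystander; origin under its centre.
- white_bottle: Small white plastic bottle, 48 mm across, 118 mm high, bystander; origin under its centre.
- glue_bottle: White squeeze bottle with a pointed tip and a blue label, 47 mm across, 130 mm high, bystander; origin under its centre.

How it is judged:
By the outcome, as a careful person would: the job done as asked, in the order asked, and still so for the second after the job is handed in, with the robot touching nothing.
It also fails if it takes over 69 s, if anything falls off the work surface, if the arm or the gripper's body presses on something with over 40 N, if the wrist force passes 120 N, or if a joint passes its speed limit or range.

ROBOT

A 6-joint arm with a two-finger parallel gripper is mounted at the origin on the work surface; the furniture and walls round the work are solid. World frame = base frame: x ahead of the robot, y to its left, z up, the work surface at z = 0. Lengths are in m, angles in rad, forces in N, time in s.
With the tool pointing down it reaches from about 0.35 to 0.775 m from the base axis. Payload 7.3 kg.
Tool frame: the origin (TCP) lies at the very end of the fingers, on their centre line; the grasp point (between the pads) lies grip_point_offset behind it (grip_point_offset is the distance from the TCP to the grasp point, in m); z points along the fingers, y is the direction in which the jaws open and shut (so a half turn about z gives the same grasp; the last joint's range is limited). The gripper opens to 92 mm and grips with 3 to 60 N. Pads are 19 mm wide; open, the fingers measure 130 mm over their backs; the gripper's body (75 mm by 190 mm) begins 47 mm behind the grasp point.
Start: joints at [-1.382, 0.342, 1.524, -0, 1.275, -0.146], TCP at [0.173, -0.496, 0.227] pointing down, gripper open.
Joint ranges: [-2.53, 2.53], [-0.77, 2.02], [0.04, 2.7], [-1, 4.14], [0.28, 2.66], [-3.11, 3.11]. Speed limits (rad/s): [2.57, 2.57, 3.14, 3.14, 3.14, 3.14].

INTERFACE

Orientations are given as [roll, pitch, yaw] about the fixed x, y, z axes, in that order (R = Rz(yaw) Ry(pitch) Rx(roll)).
In Python, from cell import * gives the robot as it stands.
- The arm moves only by the shell command python3 -m inch 'ROWS' [OPENING] [FORCE]. ROWS is JSON, a list that holds one entry, the list of rows, each a list of 4 numbers: the shift along the tool's x, y, z in mm, then the turn about the tool's z in rad. In form: [[[x, y, z, roll], ...]]. A call has 1 to 10 rows; each row shifts and turns the commanded pose from where the row before left it, along the tool's axes as they then stand; what a row does not reach is not made up. A row lasts 1/8 s, in which the tool goes at most 62.5 mm and 10.7 degrees, less where a joint would pass 70% of its speed; a pose out of reach is approached as far as the arm can. A call with a gripper value outside its range is refused whole. OPENING is the closure, from -1 (fully open) to 1 (shut), set as the call begins (- or left out, the last holds). The fingers move at their own pace and stop on an object; FORCE is the grip in N (left out, the last holds). Time passes only in rows, so rows that do not move let the fingers close. It gives the time, the measured TCP pose, the force and the opening at its end, in the units of the state.
- observe(): the state, without advancing time (a new reading comes with each control period).
- read_camera(name): name is "side" or "top"; returns a dict with "img" (420x560x3 uint8, blue, green, red), "fx", "fy", "cx", "cy" (pixels), "k1" (the pictures are not rectified: a ray, as slopes to the right and down, at radius r is drawn at 1 + k1 r^2 times it, then the intrinsics apply), "eye" and "rotation" of the camera in the world. Camera axes: x right, y down, z forward; pixel columns grow to the right and rows downward; lengths in m; the calibration is good to about 2 mm. A picture is of the moment at which its call begins. There is no depth.
- hand_in(): hands the job in, once; it reports no verdict.
Trained networks look in the newest picture that a camera, given by its name, has taken for a name from the list of things; names that differ only in an ending like _2 or _b are one class to them, and where a whole thing is asked for, a point or a joint stands for the part that bears it (a point fixed in the world has none). Each returns a list of dicts, best first, with "conf" (0 to 1); they miss things now and then, are a little off and sometimes report something else, mostly with a low value. They report only what shows in the picture. A call takes as long as a camera call.
- boxes_of(camera, label): "at" ([row, column] in pixels, amid what is visible of it).
- place_of(camera, label): "at" ([row, column] in pixels: a listed point, or the origin of a listed thing).
The state is a dict: "time": time; "qpos": joint angles; "qvel": joint speeds; "joint_efforts": joint torques, N m; "tool_pos": TCP position; "tool_rot": TCP orientation; "contact_force": force on the tool from outside, world axes, zero at the start; "torque": the same for the moment, N m; "opening": finger opening in m.
Only numpy, scipy, OpenCV 4.12 (cv2) and the standard library are available. Lean on these libraries where they do the work, as an engineer would, in place of code of your own. Each camera call takes 0.05 s, during which the arm holds its last target. There are 200 camera calls.

## Working session

There is one attempt and no reset: what is moved stays moved. The work goes in short steps, Python scripts to look and compute and a shell command to move; the robot and the scene stay as the last step left them, time stands still between calls to the robot, and variables do not carry over. Pictures are saved under pics/ and viewed, about 8 in all and at most 12, crops included, and the job is handed in when it is done.

```bash
ls; mkdir -p pics
cat > h.py <<'E'
from cell import *
import numpy as np, cv2
from scipy.spatial.transform import Rotation as R
def ray(c,rc):
    K=np.array([[c['fx'],0,c['cx']],[0,c['fy'],c['cy']],[0,0,1]],float)
    p=cv2.undistortPoints(np.array([[[rc[1],rc[0]]]],float),K,np.array([c['k1'],0,0,0.]))[0,0]
    return np.array(c['eye']),np.array(c['rotation'])@np.array([p[0],p[1],1])
def at_z(c,rc,z):
    e,d=ray(c,rc); return e+d*(z-e[2])/d[2]
def proj(c,P):
    q=np.array(c['rotation']).T@(np.array(P)-np.array(c['eye'])); s=q[:2]/q[2]
    s=s*(1+c['k1']*(s@s)); return [c['cy']+c['fy']*s[1],c['cx']+c['fx']*s[0]]
def tri(c1,a,c2,b):
    e1,d1=ray(c1,a); e2,d2=ray(c2,b)
    s=np.linalg.lstsq(np.c_[d1,-d2],e2-e1,rcond=None)[0]
    p,q=e1+d1*s[0],e2+d2*s[1]; return (p+q)/2,np.linalg.norm(p-q)
E
cat > look.py <<'E'
from h import *
s=observe(); print({k:np.round(v,3).tolist() for k,v in s.items()})
C={n:read_camera(n) for n in('top','side')}
for n,c in C.items():
    cv2.imwrite(f'pics/{n}0.png',c['img']); print(n,c['fx'],c['k1'],np.round(c['eye'],3))
Z=dict(pipe_mid=.046,v_base=0,v_seat=.0526,stop_post=.064,clamp_handle=None,clamp_hinge=.084,tape_measure=0,white_bottle=0,glue_bottle=0)
for l,z in Z.items():
    r={n:place_of(n,l) for n in C}
    for n in C:
        for d in r[n][:2]: print(l,n,round(d['conf'],2),np.round(d['at'],1),np.round(at_z(C[n],d['at'],z),4) if z is not None else '')
    if r['top'] and r['side']: p,g=tri(C['top'],r['top'][0]['at'],C['side'],r['side'][0]['at']); print('  tri',np.round(p,4),round(g,4))
print(grip_point_offset)
E
python3 look.py
```

```text
pics
{'time': 0.0, 'qpos': [-1.382, 0.343, 1.525, -0.0, 1.275, -0.146], 'qvel': [-0.001, -0.0, -0.001, 0.001, 0.001, -0.0], 'joint_efforts': [0.0, -43.124, -24.422, 0.072, 0.056, -0.0], 'tool_pos': [0.172, -0.495, 0.226], 'tool_rot': [-3.14, -0.0, 0.335], 'contact_force': [-0.246, -0.397, 0.835], 'torque': [0.007, 0.003, -0.014], 'opening': 0.092}
top 428.4818537800581 -0.019205964119667077 [0.345 0.061 1.177]
side 402.48239632230724 -0.03385340015692187 [0.343 1.037 0.634]Traceback (most recent call last):
  File "look.py", line 10, in <module>
    for d in r[n][:2]: print(l,n,round(d['conf'],2),np.round(d['at'],1),np.round(at_z(C[n],d['at'],z),4) if z is not None else '')
                                                                                 ~~~~^^^^^^^^^^^^^^^^
  File "h.py", line 9, in at_z
    e,d=ray(c,rc); return e+d*(z-e[2])/d[2]
                                       ~^^^
IndexError: invalid index to scalar variable.
```

```bash
sed -i "s/np.array(c\['rotation'\])/R.from_euler('xyz',c['rotation']).as_matrix()/" h.py; python3 look.py
```

```text
{'time': 0.2, 'qpos': [-1.382, 0.342, 1.525, -0.0, 1.275, -0.146], 'qvel': [0.001, -0.004, -0.003, 0.003, -0.001, 0.001], 'joint_efforts': [0.001, -43.108, -24.416, 0.072, 0.054, -0.0], 'tool_pos': [0.172, -0.496, 0.226], 'tool_rot': [-3.141, -0.0, 0.335], 'contact_force': [0.234, -0.509, 0.1], 'torque': [-0.028, -0.024, 0.022], 'opening': 0.092}
top 428.4818537800581 -0.019205964119667077 [0.345 0.061 1.177]
side 402.48239632230724 -0.03385340015692187 [0.343 1.037 0.634]
pipe_mid top 0.9 [218.2 222.8] [0.5242 0.2068 0.046 ]
pipe_mid side 0.73 [243.3 280.3] [0.5067 0.19   0.046 ]
  tri [0.5131 0.2044 0.0571] 0.0185
v_base top 0.67 [217.7 370.9] [ 0.5228 -0.1992  0.    ]
v_base side 0.94 [191.6 294.9] [ 0.5335 -0.1989  0.    ]
  tri [ 5.283e-01 -1.991e-01 -5.000e-04] 0.0106
v_seat top 0.97 [214.7 374.9] [ 0.5227 -0.1988  0.0526]
v_seat side 0.65 [178.1 296.3] [ 0.5302 -0.1975  0.0526]
v_seat side 0.16 [242.8 278.4] [0.5101 0.1984 0.0526]
  tri [ 0.5266 -0.1988  0.0517] 0.0075
stop_post top 0.84 [225.5 328.6] [ 0.4952 -0.0728  0.064 ]
stop_post side 0.73 [194.6 299.3] [ 0.4976 -0.0571
[... 249 characters left out ...]
5 275.1] [ 0.6928 -0.6082  0.084 ]
clamp_hinge side 0.55 [191.7 296. ] [ 0.5049 -0.0353  0.084 ]
  tri [ 0.5828 -0.1839  0.2232] 0.0393
tape_measure top 0.75 [156.8 297.1] [7.035e-01 5.000e-04 0.000e+00]
tape_measure side 0.92 [215.8 230.5] [0.7008 0.01   0.    ]
  tri [ 7.048e-01  1.000e-04 -6.000e-03] 0.0011
white_bottle top 0.61 [266.5 310.2] [ 0.3923 -0.0254  0.    ]
white_bottle side 0.62 [222.1 328.9] [ 0.3983 -0.0207  0.    ]
  tri [ 0.3955 -0.0255 -0.0029] 0.0061
glue_bottle top 0.59 [279.5 157.3] [0.3672 0.3913 0.    ]
glue_bottle side 0.91 [321.8 324.3] [0.3675 0.3956 0.    ]
glue_bottle side 0.57 [128.  279.7] [ 0.7256 -0.8725  0.    ]
  tri [ 0.3674  0.3923 -0.0033] 0.0004
0.0188
```

View pics/top0.png

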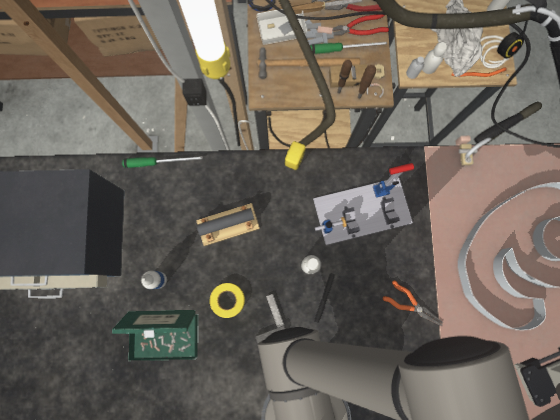

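View pics/side0.png

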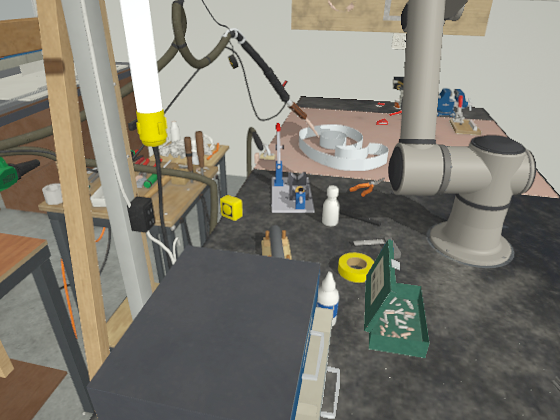

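```bash
cat > crop.py <<'E'
from h import *
c=read_camera('top'); im=c['img']; r0,c0,S=150,185,3.3
o=cv2.resize(im[r0:256,c0:426],None,fx=S,fy=S,interpolation=cv2.INTER_CUBIC)
def dot(P,col):
    r,q=proj(c,P); cv2.circle(o,(int((q+.5-c0)*S),int((r+.5-r0)*S)),2,col,-1)
b=np.array([.5232,-.199,0]);y=.21
Rm=R.from_euler('z',y).as_matrix()
for yy in(-68,-42,42,68):
    for x in(-32,-22,22,32): dot(b+Rm@np.array([x,yy,52])/1e3,(0,255,0))
dot(b+Rm@np.array([0,122,64])/1e3,(0,0,255)); dot(b+Rm@np.array([65,-54,84])/1e3,(0,0,255))
for a in(1.57,1.7): dot(b+Rm@np.array([65-135*np.cos(a),-54,84+135*np.sin(a)])/1e3,(255,0,255))
p=np.array([.5242,.2068,.046]);d=np.array([-np.sin(.26),np.cos(.26),0]);n=np.array([d[1],-d[0],0])
for s in(-75,-40,0,40,75):
    for t in(-16,0,16): dot(p+d*s/1e3+n*t/1e3,(0,255,255))
cv2.imwrite('pics/crop1.png',o)
E
python3 crop.py
```

```text
(no output)
```

View pics/crop1.png

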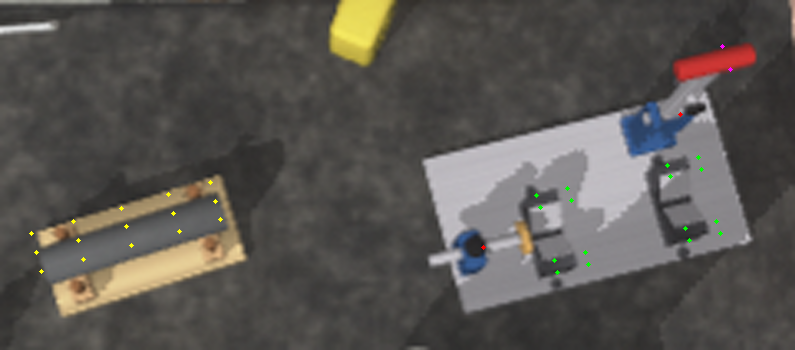

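```bash
cat > ov.py <<'E'
from h import *
import sys
bx,by,yaw,px,py,pa,arm=map(float,sys.argv[2:9])
C={n:read_camera(n) for n in('top','side')}
b=np.array([bx,by,0]);Rm=R.from_euler('z',yaw).as_matrix()
W=lambda *v:b+Rm@np.array(v)/1e3
d=np.array([-np.sin(pa),np.cos(pa),0]);n=np.array([d[1],-d[0],0]);p=np.array([px,py,.046])
def crop(cam,r0,r1,c0,c1,S):
    c=C[cam]; o=cv2.resize(c['img'][r0:r1,c0:c1],None,fx=S,fy=S,interpolation=cv2.INTER_CUBIC)
    def line(Ps,col):
        a=[[int((proj(c,P)[1]+.5-c0)*S),int((proj(c,P)[0]+.5-r0)*S)] for P in Ps]; cv2.polylines(o,[np.array(a)],False,col,1)
    for y0 in(-68,42):
        line([W(-32,y0,52),W(-32,y0+26,52),W(-22,y0+26,52),W(-22,y0,52),W(-32,y0,52)],(0,255,0))
        line([W(32,y0,52),W(32,y0+26,52),W(22,y0+26,52),W(22,y0,52),W(32,y0,52)],(0,255,0))
        line([W(0,y0,30),W(0,y0+26,30)],(0,255,0))
    line([W(-9,113,64),W(9,113,64),W(9,131,64),W(-9,131,64),W(-9,113,64)],(0,0,255))
    line([W(65,-74,84),W(65,-34,84)],(0,0,255))
    h=(65-135*np.cos(arm),84+135*np.sin(arm)); line([W(h[0],-82,h[1]),W(h[0],-26,h[1])],(255,255,0))
    line([p+d*.075*s+n*.016*t for s,t in((1,1),(1,-1),(-1,-1),(-1,1),(1,1))],(0,255,255))
    return o
k=sys.argv[1]
A=[crop('top',160,252,305,417,4),crop('top',195,257,185,285,4)]
B=[crop('side',115,220,255,325,4),crop('side',215,270,250,310,4)]
if len(sys.argv)>9: A=A[:1];B=B[:1]
def col(L,a):
    m=max(i.shape[1-a] for i in L)
    return np.concatenate([cv2.copyMakeBorder(i,0,(m-i.shape[0]) if a else 0,0,0 if a else m-i.shape[1],0) for i in L],a)
o=col([col(A,0),col(B,0)],1); o=o[:,:800]
f=min(1,600/o.shape[0],800/o.shape[1]); cv2.imwrite(f'pics/{k}.png',cv2.resize(o,None,fx=f,fy=f,interpolation=cv2.INTER_AREA))
E
python3 ov.py ov1 .5207 -.190 .215 .513 .2013 .28 1.7
```

```text
(no output)
```

View pics/ov1.png

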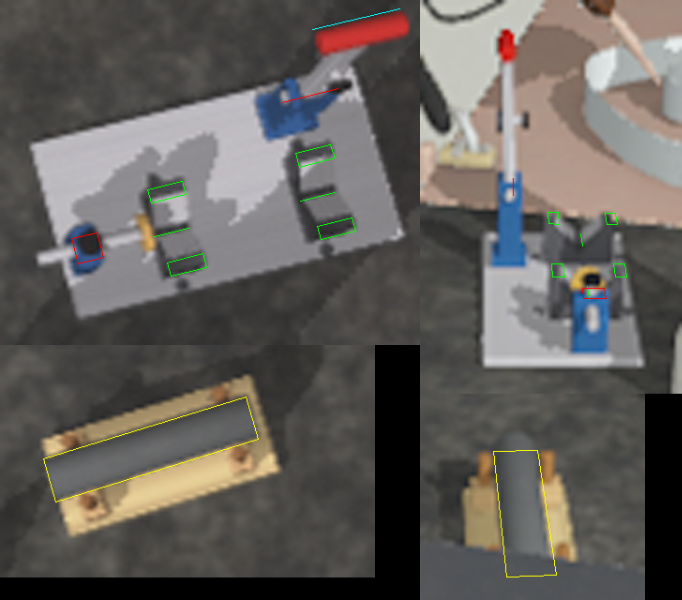

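The plate overlay agrees within about 2 mm, except the left V-block, which may sit 3 mm further +y. The pipe outline matches in the top view (centre about display pixel (150,448)); the side view suggests 3 mm less x. I'll turn the tool first, then move above the rest.

```bash
python3 -m inch '[[[0,0,0,-0.168],[0,0,0,-0.168],[0,0,0,-0.168],[0,0,0,-0.168],[0,0,0,-0.168],[0,0,0,-0.168],[0,0,0,-0.168],[0,0,0,-0.168],[0,0,0,-0.171]]]' -1
python3 -m inch '[[[27,40,0,0],[27,40,0,0],[27,40,0,0],[27,40,0,0],[27,40,0,0],[27,40,0,0],[27,40,0,0],[27,40,0,0],[0,0,0,0]]]'
python3 -m inch '[[[43,22,0,0],[43,22,0,0],[43,22,0,0],[43,22,0,0],[43,22,0,0],[43,22,0,0],[43,22,0,0],[43,22,0,0],[43,22,0,0],[0,0,0,0]]]'
```

```text
time: 2.48
tool_pos: [0.1725, -0.4959, 0.2268]
tool_rot: [3.142, 0.0, 1.855]
contact_force: [-0.3, 0.3, -0.8]
opening: 0.0916
time: 3.6
tool_pos: [0.4221, -0.1979, 0.2267]
tool_rot: [3.141, -0.0, 1.854]
contact_force: [0.5, 0.1, 0.8]
opening: 0.0916
time: 4.85
tool_pos: [0.5048, 0.228, 0.2262]
tool_rot: [-3.141, -0.0, 1.853]
contact_force: [-0.5, -0.0, 0.3]
opening: 0.0919
```

```bash
python3 -m inch '[[[0,0,35,0],[0,0,35,0],[0,0,35,0],[0,0,20,0],[0,0,0,0]]]' -0.3
python3 ov.py ov2 .5207 -.190 .215 .512 .2013 .283 1.7
```

```text
time: 5.48
tool_pos: [0.5037, 0.2244, 0.1004]
tool_rot: [-3.138, 0.001, 1.848]
contact_force: [0.6, 0.3, -0.8]
opening: 0.0596
```

View pics/ov2.png

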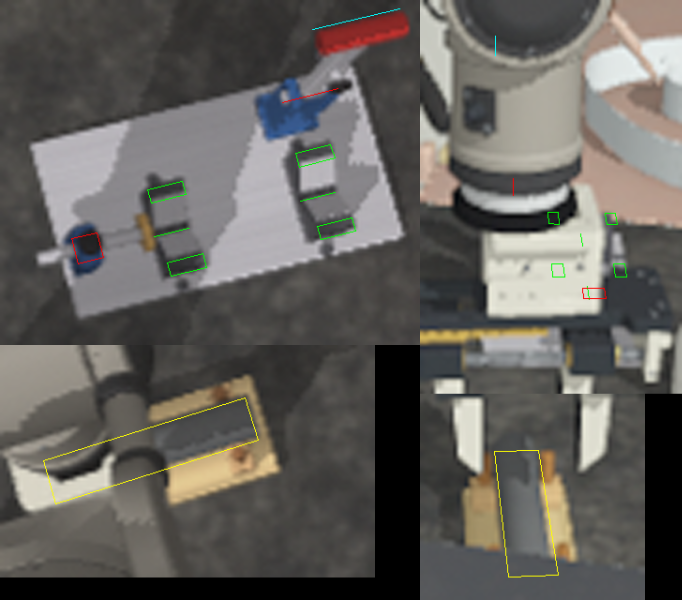

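```bash
python3 -m inch '[[[0,0,0,0],[0,0,18,0],[0,0,18,0],[0,0,18,0],[0,0,10,0],[0,0,0,0],[0,0,0,0]]]'
python3 -c "
from h import *
c=read_camera('side');s=observe();print(s['tool_pos'])
r=proj(c,np.array(s['tool_pos']));print((r[1]+.5-250)*3.75+420,(r[0]+.5-215)*3.75+394)
c=read_camera('side');cv2.imwrite('pics/s3.png',cv2.resize(c['img'][200:275,240:330],None,fx=6,fy=6,interpolation=cv2.INTER_CUBIC))"
```

```text
time: 6.45
tool_pos: [0.505, 0.2266, 0.0385]
tool_rot: [3.14, 0.0, 1.85]
contact_force: [0.3, 0.4, 0.3]
opening: 0.0596
[0.50499079 0.22664021 0.03851934]
526.9349167238915 541.6374555799473
```

View pics/s3.png

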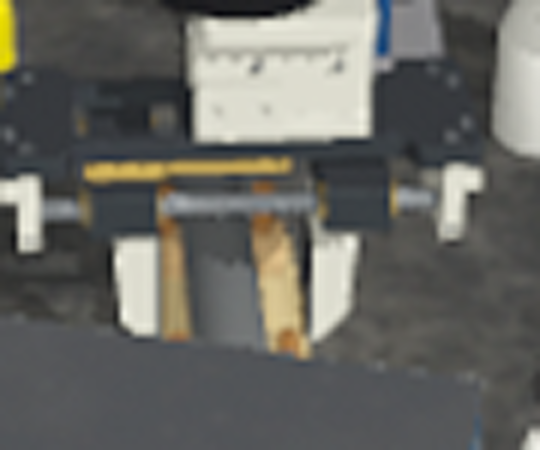

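```bash
python3 -m inch '[[[0,1.5,6,0],[0,0,5.5,0],[0,0,0,0]]]'
python3 -m inch '[[[0,0,0,0],[0,0,0,0],[0,0,0,0],[0,0,0,0],[0,0,0,0],[0,0,0,0]]]' 0.6 3
```

```text
time: 6.92
tool_pos: [0.5054, 0.2267, 0.0255]
tool_rot: [-3.14, 0.0, 1.85]
contact_force: [0.9, -0.0, -0.1]
opening: 0.0596
time: 7.68
tool_pos: [0.506, 0.2269, 0.0263]
tool_rot: [3.141, 0.0, 1.85]
contact_force: [0.2, 0.6, 1.5]
opening: 0.032
```

```bash
python3 -m inch '[[[0,0,0,0],[0,0,0,0],[0,0,-4,0],[0,0,-8,0],[0,0,-15,0],[0,0,-30,0],[0,0,-40,0],[0,0,-40,0],[0,0,-30,0],[0,0,0,0]]]' 0.8 25
python3 -c "
from h import *
for n in('top','side'):
    c=read_camera(n);print(n,place_of(n,'pipe_mid')[:2],np.round(proj(c,np.array(observe()['tool_pos'])),1)); 
    I=c['img']; I=I[175:265,180:290] if n=='top' else I[150:240,235:345]
    cv2.imwrite(f'pics/{n}4.png',cv2.resize(I,None,fx=4,fy=4,interpolation=cv2.INTER_CUBIC))
a=[cv2.imread(f'pics/{n}4.png') for n in('top','side')];cv2.imwrite('pics/m4.png',np.hstack(a)[:, :800])"
```

```text
time: 8.93
tool_pos: [0.5071, 0.2273, 0.1965]
tool_rot: [3.135, 0.0, 1.85]
contact_force: [0.3, -0.9, -2.0]
opening: 0.0315
top [{'at': [206.9, 216.0], 'conf': 0.95}, {'at': [157.4, 295.3], 'conf': 0.7}] [216.7 206.1]
side [{'at': [185.8, 281.4], 'conf': 0.76}] [200.1 278.8]
```

View pics/m4.png

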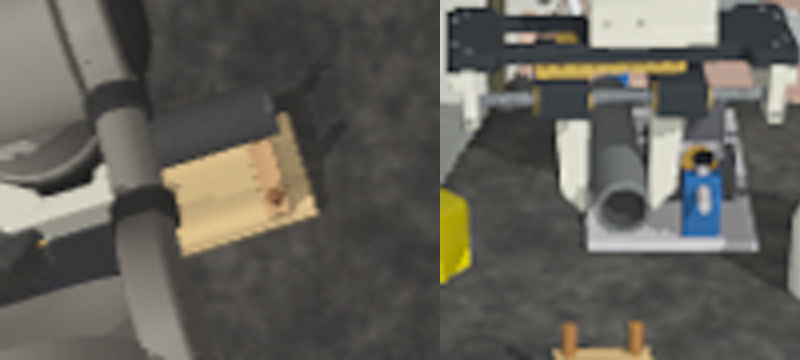

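```bash
python3 -c "
from h import *
s=observe();t=np.array(s['tool_pos']);y=s['tool_rot'][2];d=np.array([np.cos(y),np.sin(y),0]);n=np.array([d[1],-d[0],0]);g=t+[0,0,.0188]
c=read_camera('top');q=at_z(c,[202.5,247.5],g[2]);print('far',(q-g)@d,(q-g)@n)
c=read_camera('side');e,r=ray(c,[201.5,280.2])
# intersect with plane containing d & vertical through g
k=((g-e)@n)/(r@n);q=e+r*k;print('near',(q-g)@d,q[2]-g[2])
# intersect plane of end (g+48mm d)
for o in(.044,.048,.052):
  k=((g+o*d-e)@d)/(r@d);q=e+r*k;print(o,(q-g)@n,q[2]-g[2])
"
```

```text
far -0.10191383082993202 0.0002352007139534741
near 0.039848327464081346 -0.0010003699244957587
0.044 0.0003553094273796697 0.0012475964387389515
0.048 0.0006976383796808549 0.0034134381266718306
0.052 0.0010399673319820765 0.005579279814604876
```

```bash
python3 -m inch '[[[0,0,0,0.064],[-45,-8.7,0,0],[-45,-8.7,0,0],[-45,-8.7,0,0],[-45,-8.7,0,0],[-45,-8.7,0,0],[-45,-8.7,0,0],[-45,-8.7,0,0],[-30,-5.8,0,0],[-20,-3.9,0,0]]]'
python3 -m inch '[[[-13,-3,0,0],[-7,-1.5,0,0],[0,0,0,0],[0,0,0,0]]]'
```

```text
time: 10.48
tool_pos: [0.5144, -0.1461, 0.1924]
tool_rot: [-3.14, -0.001, 1.785]
contact_force: [0.4, -0.2, -0.9]
opening: 0.0314
time: 10.98
tool_pos: [0.5147, -0.1645, 0.1933]
tool_rot: [3.142, -0.0, 1.787]
contact_force: [-0.3, 0.1, -1.5]
opening: 0.0311
```

```bash
python3 -m inch '[[[-5,0.4,0,0],[-4,0,0,0],[0,0,25,0],[0,0,30,0],[0,0,30,0],[0,0,25,0],[0,0,15,0],[0,0,0,0],[0,0,0,0]]]'
python3 - <<'E'
from h import *
s=observe();t=np.array(s['tool_pos']);y=s['tool_rot'][2];d=np.array([np.cos(y),np.sin(y),0]);n=np.array([d[1],-d[0],0]);g=t+[0,0,.0188]
b=np.array([.5207,-.19,0]);Rm=R.from_euler('z',.215).as_matrix();print('v',Rm.T@(t-b))
o=[]
for nm,(r0,c0) in(('top',(160,305)),('side',(110,245))):
    c=read_camera(nm);S=4;I=cv2.resize(c['img'][r0:r0+100,c0:c0+100],None,fx=S,fy=S,interpolation=cv2.INTER_CUBIC)
    L=lambda Ps,col:cv2.polylines(I,[np.array([[int((proj(c,P)[1]+.5-c0)*S),int((proj(c,P)[0]+.5-r0)*S)] for P in Ps])],False,col,1)
    L([g+d*a+n*e for a,e in((.048,.016),(.048,-.016),(-.102,-.016),(-.102,.016),(.048,.016))],(0,255,255))
    W=lambda *v:b+Rm@np.array(v)/1e3
    for y0 in(-68,42):
        for s0 in(-32,22): L([W(s0,y0,52),W(s0+10,y0,52),W(s0+10,y0+26,52),W(s0,y0+26,52),W(s0,y0,52)],(0,255,0))
    o.append(I)
cv2.imwrite('pics/m5.png',np.hstack(o))
E
```

```text
time: 12.1
tool_pos: [0.5176, -0.1743, 0.0691]
tool_rot: [3.14, 0.001, 1.786]
contact_force: [0.2, -0.3, -1.4]
opening: 0.0313
v [0.00035314 0.01596539 0.06913092]
```

View pics/m5.png

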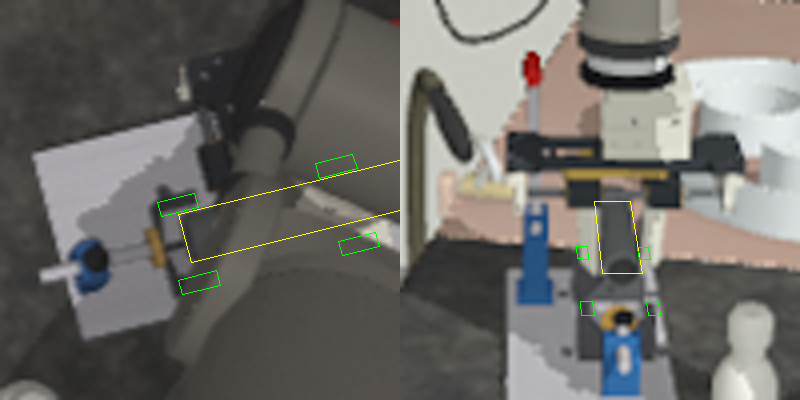

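```bash
python3 -m inch '[[[0,0,6,0],[0,0,6,0],[0,0,6,0],[0,0,4,0],[0,0,2,0],[0,0,0,0],[0,0,0,0]]]'
python3 -m inch '[[[0,0,1,0],[0,0,1,0],[0,0,1,0],[0,0,0,0],[0,0,0,0]]]'
```

```text
time: 13.08
tool_pos: [0.5171, -0.1741, 0.0444]
tool_rot: [3.141, 0.0, 1.786]
contact_force: [0.2, -0.4, -0.7]
opening: 0.0312
time: 13.7
tool_pos: [0.517, -0.174, 0.0412]
tool_rot: [-3.142, 0.0, 1.786]
contact_force: [0.4, 0.7, -1.1]
opening: 0.0314
```

```bash
for i in 1 2 3; do :; done
python3 -m inch '[[[0,0,1,0],[0,0,1,0],[0,0,0,0]]]' | grep -v rot
python3 -m inch '[[[0,0,1,0],[0,0,0,0]]]' | grep -v rot
python3 -m inch '[[[0,0,1,0],[0,0,0,0]]]' | grep -v rot
python3 -m inch '[[[0,0,1,0],[0,0,0,0]]]' | grep -v rot
```

```text
time: 14.08
tool_pos: [0.5169, -0.174, 0.0391]
contact_force: [-0.5, 0.0, -1.3]
opening: 0.0313
time: 14.32
tool_pos: [0.5169, -0.174, 0.0381]
contact_force: [-0.1, 0.2, -1.4]
opening: 0.0312
time: 14.58
tool_pos: [0.5169, -0.174, 0.0371]
contact_force: [0.1, -0.3, -1.8]
opening: 0.0313
time: 14.82
tool_pos: [0.5171, -0.174, 0.0363]
contact_force: [-0.6, -0.1, -1.6]
opening: 0.0312
```

```bash
python3 -m inch '[[[0,0,1,0],[0,0,0,0]]]' | grep -v rot
python3 -m inch '[[[0,0,1,0],[0,0,0,0]]]' | grep -v rot
python3 -m inch '[[[0,0,1,0],[0,0,0,0]]]' | grep -v rot;python3 -c "
from cell import *
print(observe()['torque'])"
```

```text
time: 15.08
tool_pos: [0.5177, -0.1741, 0.0356]
contact_force: [1.9, 0.5, 1.9]
opening: 0.0314
time: 15.32
tool_pos: [0.5182, -0.1742, 0.0351]
contact_force: [2.9, 2.2, 5.7]
opening: 0.0316
time: 15.58
tool_pos: [0.5188, -0.1743, 0.0345]
contact_force: [4.3, 2.5, 8.3]
opening: 0.0315
[ 0.35742185 -0.74780035 -0.0469756 ]
```

```bash
python3 -m inch '[[[0,1,0,0],[0,1,0,0],[0,0,0,0],[0,0,0,0]]]' | grep -v rot
python3 -c "
from cell import *
print(observe()['torque'])"
python3 -m inch '[[[0,0.5,0.5,0],[0,0,0,0],[0,0,0,0]]]' 
python3 -c "
from cell import *
print(observe()['torque'])"
```

```text
time: 16.08
tool_pos: [0.5196, -0.1739, 0.0336]
contact_force: [3.4, 1.3, 5.5]
opening: 0.0311
[-0.00352373 -0.59816597 -0.03645216]
time: 16.45
tool_pos: [0.5201, -0.1737, 0.0331]
tool_rot: [3.14, 0.001, 1.786]
contact_force: [2.3, 0.5, 5.5]
opening: 0.0313
[-0.0098192  -0.53904882 -0.07554357]
```

```bash
python3 -m inch '[[[0,1,0,0],[0,0,0,0],[0,0,0,0]]]' | grep -v rot
python3 -m inch '[[[0,0.7,0.3,0],[0,0,0,0],[0,0,0,0]]]' 
python3 -c "
from cell import *
print(observe()['torque'])"
```

```text
time: 16.82
tool_pos: [0.5203, -0.1735, 0.0328]
contact_force: [2.6, -1.0, 5.7]
opening: 0.0314
time: 17.2
tool_pos: [0.5203, -0.1735, 0.0328]
tool_rot: [-3.14, 0.0, 1.786]
contact_force: [-1.8, -1.6, 10.4]
opening: 0.0315
[-0.22930245  0.19994264  0.04241524]
```

```bash
python3 -m inch '[[[0,-0.3,-0.6,0],[0,0,0,0],[0,0,0,0]]]' | grep -v rot
python3 -m inch '[[[1,0,0,0],[0,0,0,0]]]' | grep -v rot
python3 -m inch '[[[1,0,0,0],[0,0,0,0]]]' | grep -v rot
python3 -m inch '[[[1,0,0,0],[0,0,0,0]]]' | grep -v rot
```

```text
time: 17.58
tool_pos: [0.5203, -0.1734, 0.0329]
contact_force: [-0.5, -3.7, 3.6]
opening: 0.0316
time: 17.82
tool_pos: [0.5201, -0.1722, 0.0328]
contact_force: [-3.7, -3.8, 4.6]
opening: 0.0311
time: 18.08
tool_pos: [0.5198, -0.1711, 0.0328]
contact_force: [-3.1, -4.7, 3.3]
opening: 0.0313
time: 18.32
tool_pos: [0.5196, -0.1702, 0.0329]
contact_force: [-3.3, -3.4, 4.7]
opening: 0.0311
```

```bash
python3 -m inch '[[[0,-0.8,-0.3,0],[0,0,0,0],[0,0,0,0]]]' | grep -v rot
python3 -m inch '[[[1,0,0,0],[0,0,0,0]]]' | grep -v rot
python3 -m inch '[[[1,0,0,0],[0,0,0,0]]]' | grep -v rot
```

```text
time: 18.7
tool_pos: [0.5194, -0.1699, 0.033]
contact_force: [1.0, 1.0, -0.1]
opening: 0.0314
time: 18.95
tool_pos: [0.5191, -0.1692, 0.0332]
contact_force: [1.7, 1.0, -2.1]
opening: 0.0311
time: 19.2
tool_pos: [0.5188, -0.1683, 0.0333]
contact_force: [0.5, -0.0, -1.0]
opening: 0.0313
```

```bash
python3 -m inch '[[[1,0,0,0],[0,0,0,0]]]' | grep -v -e rot -e open
python3 -m inch '[[[1,0,0,0],[0,0,0,0]]]' | grep -v -e rot -e open
python3 -m inch '[[[1,0,0.2,0],[0,0,0,0]]]' | grep -v -e rot -e open
```

```text
time: 19.45
tool_pos: [0.5186, -0.1674, 0.0333]
contact_force: [-0.1, 0.3, -2.0]
time: 19.7
tool_pos: [0.5184, -0.1664, 0.0333]
contact_force: [0.3, 0.3, -1.1]
time: 19.95
tool_pos: [0.5183, -0.1654, 0.0331]
contact_force: [0.9, -0.2, -0.4]
```

```bash
python3 -m inch '[[[1,0,0,0],[0,0,0,0]]]' | grep -v -e rot -e open
python3 -m inch '[[[0.7,0,0,0],[0,0,0,0]]]' | grep -v -e rot -e open
```

```text
time: 20.2
tool_pos: [0.5181, -0.1644, 0.0331]
contact_force: [1.2, -0.6, -1.4]
time: 20.45
tool_pos: [0.5179, -0.1638, 0.0331]
contact_force: [-0.3, -0.1, -1.5]
```

```bash
python3 -m inch '[[[0.7,0,0,0],[0,0,0,0]]]' | grep -v -e rot -e open
python3 -m inch '[[[0.7,0,0,0],[0,0,0,0]]]' | grep -v -e rot -e open
python3 - <<'E'
from h import *
o=[]
for nm,(r0,c0) in(('top',(170,305)),('side',(140,260))):
    c=read_camera(nm);o.append(cv2.resize(c['img'][r0:r0+80,c0:c0+66],None,fx=6,fy=6,interpolation=cv2.INTER_CUBIC))
cv2.imwrite('pics/m6.png',np.hstack(o))
E
```

```text
time: 20.7
tool_pos: [0.5178, -0.1631, 0.0331]
contact_force: [0.3, 0.4, -0.7]
time: 20.95
tool_pos: [0.5176, -0.1624, 0.0331]
contact_force: [1.5, -0.0, -1.1]
```

View pics/m6.png

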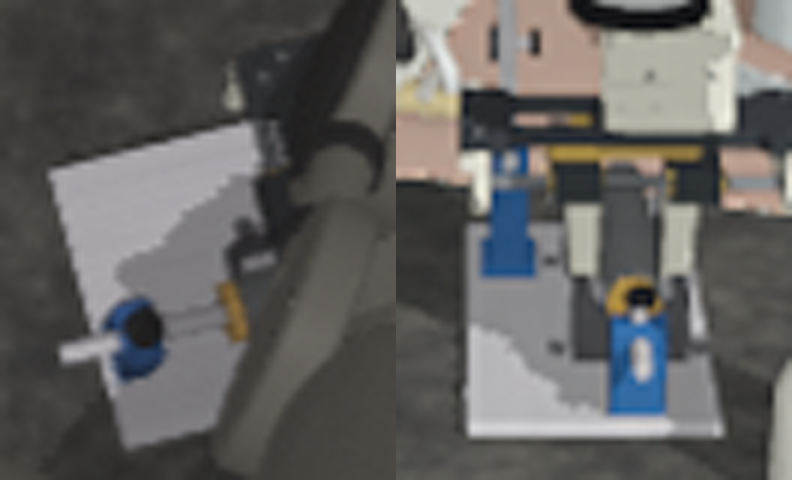

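```bash
python3 -m inch '[[[0.6,0,0,0],[0,0,0,0]]]' | grep -v -e rot -e open
python3 -m inch '[[[0.6,0,0,0],[0,0,0,0]]]' | grep -v -e rot -e open
python3 -c "
from h import *
c=read_camera('top');s=observe();t=np.array(s['tool_pos']);y=s['tool_rot'][2];q=at_z(c,[170+312/6-.5,305+247/6-.5],.0526);print(q,(q-t)@[np.cos(y),np.sin(y),0])"
```

```text
time: 21.3
tool_pos: [0.5175, -0.1619, 0.0331]
contact_force: [0.9, -0.2, -1.4]
time: 21.55
tool_pos: [0.5174, -0.1616, 0.0331]
contact_force: [1.5, -2.1, -1.6]
[ 0.50636706 -0.11996589  0.0526    ] 0.04306723963648707
```

```bash
python3 -m inch '[[[0.4,0,0,0],[0,0,0,0],[0,0,0,0]]]' | grep -v -e rot -e open
python3 -m inch '[[[0.3,0,0,0],[0,0,0,0],[0,0,0,0]]]' | grep -v -e rot -e open
```

```text
time: 21.98
tool_pos: [0.5174, -0.1616, 0.0332]
contact_force: [1.4, -5.1, -2.8]
time: 22.35
tool_pos: [0.5175, -0.1616, 0.0332]
contact_force: [0.6, -6.3, -2.8]
```

```bash
python3 -m inch '[[[-0.2,0,0.4,0],[0,0,0,0],[0,0,0,0]]]' | grep -v -e rot -e open
python3 -m inch '[[[0,0,0.3,0],[0,0,0,0],[0,0,0,0]]]' | grep -v -e rot -e open
```

```text
time: 22.72
tool_pos: [0.5176, -0.1616, 0.033]
contact_force: [-0.6, -5.1, 1.2]
time: 23.1
tool_pos: [0.5176, -0.1616, 0.0329]
contact_force: [0.1, -5.9, 2.7]
```

```bash
python3 -m inch '[[[0,0,0,0],[0,0,0,0],[0,0,0,0],[0,0,0,0]]]' 0.0 10
python3 -m inch '[[[0,0,-10,0],[0,0,-20,0],[0,0,-40,0],[0,0,-50,0],[0,0,-50,0],[0,0,-30,0],[0,0,0,0]]]'
```

```text
time: 23.6
tool_pos: [0.5174, -0.1608, 0.0324]
tool_rot: [3.141, 0.0, 1.786]
contact_force: [1.8, -2.8, -0.2]
opening: 0.0457
time: 24.48
tool_pos: [0.5176, -0.1605, 0.2348]
tool_rot: [3.139, 0.002, 1.786]
contact_force: [-0.3, 0.4, -0.8]
opening: 0.0461
```

```bash
python3 -m inch '[[[50,0,-15,0],[50,0,-15,0],[50,0,-15,0],[50,0,-15,0],[50,0,-15,0],[50,0,0,0],[0,0,0,0]]]' 1 10
sed -i 's/p=np.array(\[px,py,.046\])/p=np.array([px,py,.0526])/' ov.py
python3 ov.py ov7 .5240 -.1893 .2135 .5234 -.1876 .2135 1.7 x
python3 - <<'E'
from h import *
C={n:read_camera(n) for n in('top','side')}
for l,z in dict(v_seat=.0526,stop_post=.064,clamp_hinge=.084,clamp_handle=.218,pipe_mid=.0526).items():
    r={n:place_of(n,l) for n in C}
    for n in C:
        for d in r[n][:1]: print(l,n,round(d['conf'],2),np.round(d['at'],1),np.round(at_z(C[n],d['at'],z),4))
    if r['top'] and r['side']: p,g=tri(C['top'],r['top'][0]['at'],C['side'],r['side'][0]['at']); print('  tri',np.round(p,4),round(g,4))
E
```

```text
time: 25.35
tool_pos: [0.4513, 0.135, 0.3061]
tool_rot: [-3.138, -0.001, 1.791]
contact_force: [0.1, 0.0, -0.4]
opening: 0.001
v_seat top 0.98 [214.8 376.9] [ 0.5223 -0.2041  0.0526]
v_seat side 0.82 [179.7 296.8] [ 0.5264 -0.1853  0.0526]
  tri [ 0.5268 -0.2064  0.0423] 0.0056
stop_post top 0.92 [222.7 326.7] [ 0.5028 -0.0682  0.064 ]
stop_post side 0.67 [195.3 301.9] [ 0.4891 -0.0543  0.064 ]
  tri [ 0.4974 -0.0693  0.0568] 0.0127
clamp_hinge top 0.81 [186.8 384.5] [ 0.5911 -0.2213  0.084 ]
clamp_hinge side 0.68 [164.8 278.3] [ 0.5986 -0.2237  0.084 ]
  tri [ 0.5945 -0.2209  0.0847] 0.0071
clamp_handle top 0.63 [167.7 400.9] [ 0.6053 -0.2278  0.218 ]
clamp_handle side 0.69 [126.3 277.1] [ 0.6059 -0.2315  0.218 ]
  tri [ 0.605  -0.2274  0.2193] 0.0001
pipe_mid top 0.76 [212.2 371.4] [ 0.5297 -0.1899  0.0526]
pipe_mid side 0.47 [179.  298.5] [ 0.5217 -0.1921  0.0526]
  tri [ 0.5254 -0.1897  0.0542] 0.008
```

View pics/ov7.png

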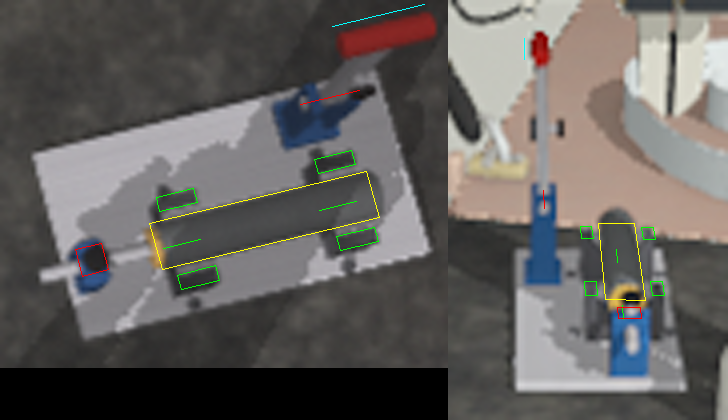

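```bash
python3 -m inch '[[[-50,15,0,0],[-50,15,0,0],[-50,15,0,0],[-50,15,0,0],[-50,15,0,0],[-50,15,0,0],[-47,15,0,0],[-40,10,0,0],[0,0,0,0],[0,0,0,0]]]'
```

```text
time: 27.3
tool_pos: [0.648, -0.2208, 0.3071]
tool_rot: [-3.141, -0.001, 1.786]
contact_force: [-0.7, 0.2, 0.5]
opening: 0.0007
```

```bash
python3 -m inch '[[[0,0,30,0],[0,0,35,0],[0,0,25,0],[0,0,17,0],[0,0,0,0]]]' | grep -v rot
python3 -m inch '[[[0,-4,0,0],[0,-4,0,0],[0,-4,0,0],[0,-4,0,0],[0,-4,0,0],[0,-4,0,0],[0,0,0,0]]]' | grep -v rot
```

```text
time: 27.92
tool_pos: [0.6474, -0.2195, 0.1998]
contact_force: [0.0, 0.0, 1.0]
opening: 0.0004
time: 28.8
tool_pos: [0.6255, -0.2263, 0.2009]
contact_force: [4.6, 1.0, 0.4]
opening: 0.0006
```

```bash
python3 -m inch '[[[0,-5,0,0],[0,-5,0,0],[0,-5,0,0],[0,-5,0,0],[0,-5,0,0],[0,-5,0,0],[0,0,0,0]]]' | grep -v rot
python3 -m inch '[[[0,-6,1,0],[0,-6,1,0],[0,-6,1,0],[0,-6,1,0],[0,-6,2,0],[0,-6,2,0],[0,0,0,0]]]' | grep -v rot
```

```text
time: 29.68
tool_pos: [0.5957, -0.2327, 0.2001]
contact_force: [4.7, 0.0, -2.1]
opening: 0.0008
time: 30.55
tool_pos: [0.5604, -0.2403, 0.1924]
contact_force: [3.0, 1.9, -1.7]
opening: 0.0005
```

```bash
python3 -m inch '[[[0,3,-15,0],[0,0,-15,0],[0,0,-8,0],[0,-11,0,0],[0,-11,0,0],[0,-11,0,0],[0,0,0,0]]]' | grep -v rot
python3 -m inch '[[[0,-2,4,0],[0,-2,4,0],[0,-2,4,0],[0,0,0,0]]]' | grep -v rot
python3 -c "
from h import *
C={n:read_camera(n) for n in('top','side')}
r={n:place_of(n,'clamp_handle') for n in C};print(r)
p,g=tri(C['top'],r['top'][0]['at'],C['side'],r['side'][0]['at']);print(p,g, R.from_euler('z',.2135).as_matrix().T@(p-[.524,-.1893,0]))"
```

```text
time: 31.42
tool_pos: [0.5299, -0.2472, 0.2304]
contact_force: [-0.2, 0.8, -0.4]
opening: 0.0005
time: 31.92
tool_pos: [0.5248, -0.248, 0.2178]
contact_force: [-0.1, -0.1, 0.7]
opening: 0.0005
{'top': [{'at': [194.4, 406.9], 'conf': 0.79}], 'side': [{'at': [221.6, 326.6], 'conf': 0.7}, {'at': [133.2, 298.1], 'conf': 0.58}]}
[ 0.51986162 -0.34158098 -0.16485541] 0.19745072436792657 [-0.03630997 -0.14794664 -0.16485541]
```

```bash
python3 -m inch '[[[0,-1,3,0],[0,-1,3,0],[0,-1,3,0],[0,0,0,0]]]' | grep -v rot
python3 -m inch '[[[0,-3,3,0],[0,-3,3,0],[0,-3,3,0],[0,0,0,0]]]' | grep -v rot
python3 -c "
from h import *
C={n:read_camera(n) for n in('top','side')}
t=place_of('top','clamp_handle')[0]['at']
for d in place_of('side','clamp_handle'):
  p,g=tri(C['top'],t,C['side'],d['at']);print(d['conf'],p,g, R.from_euler('z',.2135).as_matrix().T@(p-[.524,-.1893,0]))"
```

```text
time: 32.62
tool_pos: [0.5219, -0.2488, 0.2091]
contact_force: [0.6, -0.6, 0.7]
opening: 0.0002
time: 33.12
tool_pos: [0.513, -0.2507, 0.2001]
contact_force: [0.1, -0.6, -0.2]
opening: 0.0005
0.52 [ 0.53793641 -0.24701531  0.19529217] 0.00200469866741375 [ 0.00139117 -0.05935777  0.19529217]
```

```bash
python3 -m inch '[[[0,-1,-12,0],[0,0,-12,0],[0,11,0,0],[0,11,0,0],[0,0,0,0]]]' | grep -v rot
python3 -m inch '[[[0,0,4,0],[0,0,4,0],[0,0,3,0],[0,0,0,0]]]' | grep -v rot
python3 -m inch '[[[0,-1,3,0],[0,-1,3,0],[0,0,0,0]]]' | grep -v rot
```

```text
time: 33.95
tool_pos: [0.5346, -0.2457, 0.2237]
contact_force: [0.0, 0.2, -0.6]
opening: 0.0003
time: 34.45
tool_pos: [0.5336, -0.2462, 0.2131]
contact_force: [-0.5, -0.6, 0.5]
opening: 0.0004
time: 34.83
tool_pos: [0.5321, -0.2469, 0.2098]
contact_force: [-4.4, 1.7, 12.8]
opening: 0.0006
```

```bash
python3 -m inch '[[[0,-4,2.5,0],[0,-4,2.7,0],[0,-4,2.9,0],[0,0,0,0]]]' | grep -v rot
python3 -m inch '[[[0,-3.6,3,0],[0,-3.6,3.1,0],[0,-3.4,3.2,0],[0,0,0,0]]]' | grep -v rot
```

```text
time: 35.33
tool_pos: [0.5196, -0.2497, 0.202]
contact_force: [-7.5, 2.5, 15.1]
opening: 0.0006
time: 35.83
tool_pos: [0.508, -0.2523, 0.1928]
contact_force: [-12.3, 0.2, 19.4]
opening: 0.0007
```

```bash
python3 -m inch '[[[0,0,-6,0],[0,-2,0,0],[0,0,4,0],[0,0,0,0]]]' | grep -v rot
python3 -m inch '[[[0,-3.6,3.2,0],[0,-3.6,3.4,0],[0,-3.4,3.4,0],[0,0,0,0]]]' | grep -v rot
python3 -m inch '[[[0,-3.3,3.4,0],[0,-3.2,3.6,0],[0,-3.1,3.6,0],[0,0,0,0]]]' | grep -v rot
```

```text
time: 36.33
tool_pos: [0.5072, -0.2523, 0.1924]
contact_force: [-4.4, -1.0, 7.8]
opening: 0.0004
time: 36.83
tool_pos: [0.4968, -0.2546, 0.1824]
contact_force: [-5.8, -0.1, 8.0]
opening: 0.0006
time: 37.33
tool_pos: [0.4875, -0.2566, 0.1715]
contact_force: [-4.6, -1.3, 5.3]
opening: 0.0004
```

```bash
python3 -m inch '[[[0,-2,3.6,0],[0,-2,3.6,0],[0,-1.8,3.6,0],[0,0,0,0]]]' | grep -v rot
python3 -m inch '[[[0,-1.8,3.7,0],[0,-1.6,3.7,0],[0,-1.5,3.7,0],[0,0,0,0]]]' | grep -v rot
python3 -m inch '[[[0,-1.3,3.8,0],[0,-1.2,3.8,0],[0,-1.1,3.8,0],[0,0,0,0]]]' | grep -v rot
```

```text
time: 37.83
tool_pos: [0.4803, -0.2582, 0.1607]
contact_force: [-10.7, -2.3, 9.7]
opening: 0.0006
time: 38.33
tool_pos: [0.474, -0.2596, 0.1494]
contact_force: [-15.5, -4.6, 11.3]
opening: 0.0003
time: 38.83
tool_pos: [0.4687, -0.2607, 0.1376]
contact_force: [-22.2, -7.8, 11.6]
opening: 0.0006
```

```bash
python3 -m inch '[[[0,0,-7,0],[0,0,-8,0],[0,0,0,0],[0,0,0,0]]]' | grep -v rot
python3 - <<'E'
from h import *
C={n:read_camera(n) for n in('top','side')}
o=[]
for nm,(r0,c0) in(('top',(160,320)),('side',(110,250))):
    o.append(cv2.resize(C[nm]['img'][r0:r0+100,c0:c0+100],None,fx=4,fy=4,interpolation=cv2.INTER_CUBIC))
cv2.imwrite('pics/m8.png',np.hstack(o))
t=place_of('top','clamp_handle');s=place_of('side','clamp_handle')
for a in t[:1]:
 for d in s:
  p,g=tri(C['top'],a['at'],C['side'],d['at']);print(a,d,p,g, R.from_euler('z',.2135).as_matrix().T@(p-[.524,-.1893,0]))
E
```

```text
time: 39.33
tool_pos: [0.4743, -0.259, 0.1529]
contact_force: [0.1, 0.4, -0.4]
opening: 0.0007
{'at': [226.4, 405.4], 'conf': 0.81} {'at': [151.7, 315.4], 'conf': 0.74} [ 0.47783957 -0.25404429  0.13166658] 0.0027673537248264256 [-0.0588305  -0.05349374  0.13166658]
```

View pics/m8.png

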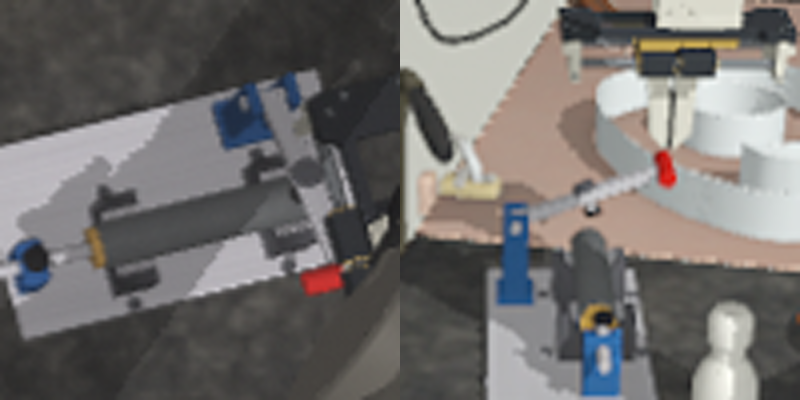

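```bash
python3 -m inch '[[[0,0,6,0],[0,0,4,0],[0,0,0,0]]]' | grep -v rot
python3 -m inch '[[[0,-1.2,3.8,0],[0,-1.5,3.8,0],[0,-1.5,3.8,0],[0,0,0,0]]]' | grep -v rot
python3 -m inch '[[[0,-1.5,3.8,0],[0,-1.4,3.8,0],[0,-1.4,3.8,0],[0,0,0,0]]]' | grep -v rot
```

```text
time: 39.9
tool_pos: [0.4739, -0.2591, 0.1425]
contact_force: [-0.3, -0.3, 0.2]
opening: -0.0002
time: 40.4
tool_pos: [0.4701, -0.2603, 0.1316]
contact_force: [0.9, 0.3, 2.1]
opening: 0.0005
time: 40.9
tool_pos: [0.4653, -0.261, 0.1198]
contact_force: [-0.0, 0.1, 0.6]
opening: 0.0002
```

```bash
cat > hd.py <<'E'
from h import *
C={n:read_camera(n) for n in('top','side')}
t=place_of('top','clamp_handle');s=place_of('side','clamp_handle')
B=R.from_euler('z',.2135).as_matrix().T
for a in t[:1]:
 for d in s[:2]:
  p,g=tri(C['top'],a['at'],C['side'],d['at']);print(a,d,g, B@(p-[.524,-.1893,0]))
T=np.array(observe()['tool_pos']);print('tool',B@(T-[.524,-.1893,0]),'tip px',[np.round(proj(C[n],T),1) for n in C])
E
python3 hd.py; python3 -c "
from h import *
c=read_camera('side');cv2.imwrite('pics/s9.png',cv2.resize(c['img'][110:220,260:350],None,fx=5,fy=5,interpolation=cv2.INTER_CUBIC))"
```

```text
{'at': [230.9, 404.3], 'conf': 0.46} {'at': [154.7, 315.9], 'conf': 0.52} 0.0046598361085583295 [-0.06467915 -0.05177556  0.12085951]
tool [-0.07254473 -0.05746798  0.11984765] tip px [array([232.5, 407.2]), array([154.5, 318.7])]
```

View pics/s9.png

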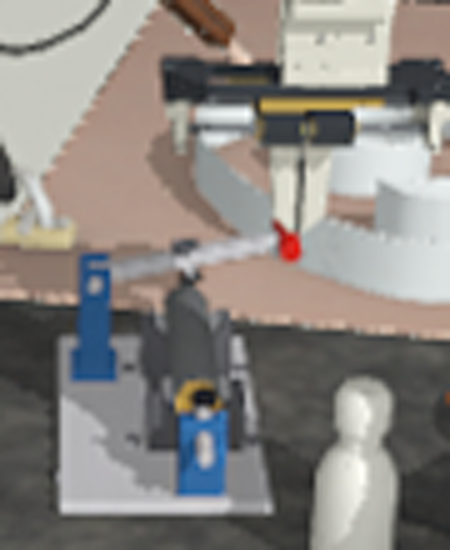

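```bash
python3 -m inch '[[[0,2,-2,0],[0,1,0,0],[0,0,4,0],[0,0,3,0],[0,0,0,0]]]' | grep -v rot
python3 -m inch '[[[0,-0.4,3.5,0],[0,-0.3,3.5,0],[0,0,0,0]]]' | grep -v rot
python3 -m inch '[[[0,-0.3,3.5,0],[0,-0.2,2.5,0],[0,0,0,0]]]' | grep -v rot
```

```text
time: 41.78
tool_pos: [0.4686, -0.2606, 0.1152]
contact_force: [-0.7, -0.7, 0.8]
opening: 0.0005
time: 42.15
tool_pos: [0.468, -0.2606, 0.1081]
contact_force: [-0.9, 0.0, 1.1]
opening: 0.0006
time: 42.52
tool_pos: [0.4676, -0.2606, 0.1021]
contact_force: [0.9, -0.3, 1.4]
opening: 0.0008
```

```bash
python3 hd.py; python3 -c "
from h import *
c=read_camera('side');cv2.imwrite('pics/s10.png',cv2.resize(c['img'][130:200,270:340],None,fx=8,fy=8,interpolation=cv2.INTER_CUBIC))"
```

```text
{'at': [232.7, 402.7], 'conf': 0.73} {'at': [161.0, 315.8], 'conf': 0.6} 0.005608204166531797 [-0.06641825 -0.05425267  0.0966089 ]
{'at': [232.7, 402.7], 'conf': 0.73} {'at': [178.7, 302.6], 'conf': 0.35} 0.04217576568951017 [-0.04420618 -0.08277499  0.01315751]
tool [-0.06997291 -0.0577356   0.10212487] tip px [array([232.4, 404.9]), array([159.3, 317.6])]
```

```bash
python3 -m inch '[[[0,0,2,0],[0,0,0,0]]]' | grep -v rot
python3 -m inch '[[[0,0,2,0],[0,0,0,0]]]' | grep -v rot
python3 -m inch '[[[0,0,1.5,0],[0,0,0,0]]]' | grep -v rot
python3 -m inch '[[[0,0,1.5,0],[0,0,0,0]]]' | grep -v rot
```

```text
time: 43.02
tool_pos: [0.4676, -0.2606, 0.1004]
contact_force: [-1.2, 1.6, 2.6]
opening: 0.0003
time: 43.28
tool_pos: [0.4675, -0.2607, 0.0982]
contact_force: [-1.1, 0.6, 3.2]
opening: 0.0003
time: 43.52
tool_pos: [0.4674, -0.2607, 0.0968]
contact_force: [-3.0, 1.2, 4.3]
opening: 0.0008
time: 43.78
tool_pos: [0.4672, -0.2607, 0.0954]
contact_force: [-3.6, 1.3, 5.3]
opening: 0.0004
```

```bash
python3 -m inch '[[[0,0,1.5,0],[0,0,0,0]]]' | grep -v rot
python3 -m inch '[[[0,0,1.5,0],[0,0,0,0]]]' | grep -v rot
python3 -m inch '[[[0,0,1,0],[0,0,0,0]]]' | grep -v rot; python3 hd.py
```

```text
time: 44.02
tool_pos: [0.4672, -0.2608, 0.094]
contact_force: [-4.6, -0.2, 6.9]
opening: 0.0002
time: 44.28
tool_pos: [0.4671, -0.2608, 0.0927]
contact_force: [-5.0, 0.2, 9.1]
opening: 0.0004
time: 44.52
tool_pos: [0.4671, -0.2608, 0.0918]
contact_force: [-6.1, 0.0, 9.5]
opening: 0.0006
{'at': [233.5, 402.0], 'conf': 0.58} {'at': [166.4, 315.5], 'conf': 0.56} 0.005484731103567795 [-0.06698291 -0.05876718  0.0744797 ]
tool [-0.07077918 -0.05781728  0.09181102] tip px [array([233.2, 403.9]), array([162. , 317.7])]
```

```bash
python3 -m inch '[[[0,0,1,0],[0,0,0,0],[0,0,0,0]]]' | grep -v rot
python3 -m inch '[[[0,0,-6,0],[0,0,-20,0],[0,0,-40,0],[0,0,-50,0],[0,0,-50,0],[0,0,0,0]]]' | grep -v rot
python3 -m inch '[[[50,0,-15,0],[50,0,-5,0],[50,0,0,0],[50,0,0,0],[50,0,0,0],[50,0,0,0],[0,0,0,0],[0,0,0,0]]]' | grep -v rot
python3 hd.py
python3 - <<'E'
from h import *
C={n:read_camera(n) for n in('top','side')}
B=R.from_euler('z',.2135).as_matrix().T
for l,z in dict(pipe_mid=.0526,stop_post=.064,tape_measure=0,white_bottle=0,glue_bottle=0,clamp_handle=.084).items():
    for n in C:
        for d in place_of(n,l)[:1]: p=at_z(C[n],d['at'],z);print(l,n,round(d['conf'],2),np.round(d['at'],1),np.round(p,4),np.round(B@(p-[.524,-.1893,0]),4))
E
```

```text
time: 45.1
tool_pos: [0.467, -0.2608, 0.0909]
contact_force: [-6.4, 0.2, 10.2]
opening: 0.0003
time: 45.85
tool_pos: [0.4695, -0.2618, 0.2604]
contact_force: [0.3, -0.6, -0.0]
opening: 0.0005
time: 46.85
tool_pos: [0.4037, 0.0322, 0.2757]
contact_force: [0.2, 0.5, 0.4]
opening: 0.0009
{'at': [232.6, 399.9], 'conf': 0.63} {'at': [164.5, 319.1], 'conf': 0.46} 0.00842068787351902 [-0.07093359 -0.04898973  0.0870403 ]
{'at': [232.6, 399.9], 'conf': 0.63} {'at': [178.8, 300.5], 'conf': 0.28} 0.048413694789191795 [-0.03915394 -0.07477818  0.01609854]
tool [-0.07061865  0.24114741  0.27599257] tip px [array([256.1, 292.4]), array([141. , 332.6])]
pipe_mid top 0.64 [212.1 369.3] [ 0.5301 -0.1843  0.0526] [0.007  0.0036 0.0526]
pipe_mid side 0.6 [179.2 301.1] [ 0.5129 -0.1926  0.0526] [-0.0116 -0.0008  0.0526]
stop_post top 0.86 [225.1 326.3] [ 0.4965 -0.0668  0.064 ] [-0.001   0.1255  0.064 ]
tape_measure top 0.98 [156.4 294.6] [0.7049 0.0076 0.    ] [0.2185 0.1541 0.    ]
tape_measure side 0.75 [215.9 230.3] [0.7012 0.0107 0.    ] [0.2156 0.1579 0.    ]
white_bottle top 0.55 [225.3 328.1] [ 0.5045 -0.0792  0.    ] [0.0042 0.1118 0.    ]
white_bottle side 0.61 [218.9 328.1] [ 0.4026 -0.0392  0.    ] [-0.0869  0.1724  0.    ]
glue_bottle top 0.85 [280.4 159.4] [0.3646 0.3856 0.    ] [-0.034   0.5956  0.    ]
glue_bottle side 0.78 [318.2 327.7] [0.3615 0.3833 0.    ] [-0.0375  0.5941  0.    ]
clamp_handle top 0.8 [231.3 400.3] [ 0.473  -0.2543  0.084 ] [-0.0636 -0.0527  0.084 ]
clamp_handle side 0.63 [163.2 317.1] [ 0.4696 -0.2685  0.084 ] [-0.0699 -0.0659  0.084 ]
```

Run:
```python
from h import *
C={n:read_camera(n) for n in('top','side')};P={}
B=R.from_euler('z',.2135).as_matrix()
for n,c in C.items():
    I=c['img'].astype(int);m=(I[...,2]>110)&(I[...,1]<70)&(I[...,0]<70)
    r0,c0=proj(c,B@[-.07,-.054,.084]+[.524,-.1893,0]);M=np.zeros_like(m);M[int(r0)-13:int(r0)+14,int(c0)-16:int(c0)+17]=1
    q=np.argwhere(m&M);P[n]=q.mean(0);print(n,len(q),P[n],'level model px',r0,c0)
    for a in(0,.05,.1): print('   model',a,np.round(proj(c,B@[.065-.135*np.cos(a),-.054,.084+.135*np.sin(a)]+[.524,-.1893,0]),1))
p,g=tri(C['top'],P['top'],C['side'],P['side']);print(B.T@(p-[.524,-.1893,0]),g)
```

```text
top 126 [233.80952381 401.97619048] level model px 233.56889683790325 401.48867667479124
   model 0 [233.6 401.5]
   model 0.05 [233.2 402.2]
   model 0.1 [232.7 402.9]
side 25 [165.16 317.56] level model px 164.54116734162778 317.433565588642
   model 0 [164.5 317.4]
   model 0.05 [162.7 317.5]
   model 0.1 [160.9 317.5]
[-0.07078124 -0.05601847  0.08082621] 6.89477810737107e-05
```

```bash
python3 -c "
from cell import *
print(hand_in())"
```

```text
the job is handed in; nothing more can be done
None
```

The pipe is in both V-blocks against the brass stop, with the clamp closed on it. I handed the job in at about 47 s of the 69 s allowed, with the gripper clear of everything.

- **Pipe:** I gripped it 27 mm off centre, so the gripper would pass the open clamp, and lowered it into the grooves with at most about 10 N. I then slid it until it met the stop, which I felt at about 6 N, and let go. A picture afterwards showed it seated and touching the disc.
- **Clamp:** I pushed the arm over and pressed it down to about 10 N at the handle. With the robot clear, the red handle measured about 81 mm above the table (nominal 84), so the arm is within about 0.02 rad of level.
- **Force on the handle:** partway down, friction on the handle raised the sideways force to about 22 N. I backed off and pressed again from directly above.
- **Stop post:** its measured position varied by a few millimetres between looks, which is detector noise, and the push stayed below 14 N, so I take it as not moved.
- **Bystanders:** the tape measure and glue bottle read within about 10 mm of where they started, which is also within detector error. The top camera mistook the stop post for the white bottle in the last check. The side camera put the bottle about 19 mm further along y than at first, which is more than the detectors' usual error. I did not check that further, but the gripper never came near it.
- **Not confirmed:** I had used all 12 pictures, so the closed clamp was checked by measurement only. I did not measure the foot force directly.

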